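Unload the ratchet press

TASK

Free the sample cassette from the bench press: raise the press head click by click until the pawl holds it by itself on one of its two highest catches, then pull the drawer with the cassette fully open, and last press the pawl's tail to let the head down until it rests at the bottom again, with the drawer left open and the pawl let spring back. Keep the cassette lying in the drawer and leave the other things on the bench where they are.

Things in the scene. Friction and masses are not known exactly. Their poses are not given: they have to be found in the camera images.
- press: Fixed bench press, white and grey. Origin on the bench under the middle of the drawer bay; x points away from the drawer's front (the drawer opens to -x), y to the toothed column, z up. Offsets in the other entries: mm in this frame, drawer shut, head down. Base x -50 to 65, y -71 to 155, 12 high; bay walls at y +-67, 46 high.
- column_top (a point): Middle of the top of the toothed column, at (0, 86, 272): two aluminium uprights at x +-26, y 71 to 101, joined by a grey cap at the top (x +-32, y 71 to 107). Fixed. Between the uprights, under the cap, the head's steel rail slides, its teeth facing +y.
- head (a joint): Height of the press head over its bottom stop, m, 0 to 0.088. Head, rail and lifting plate are one part, 0.45 to 0.75 kg, sliding straight up and down, damped (sinks at about 0.13 m/s; lift at 0.06 m/s or slower). The pawl catches it at 0.016, 0.032, 0.048, 0.064 and 0.080: raise it 3 to 5 mm past a catch, then let it settle back. Lifting takes 10 to 18 N.
- head_mid (a point): Centre of the white head block, at (18, -4, 72): x -28 to 64, y -64 to 56, heights 58 to 86. Its black pad below (x +-23, y +-50) reaches down to height 36, behind the drawer front, and keeps the drawer shut until the head is up by 22 mm. Moves with the head.
- lift_edge (a point): On the axis of the rolled front edge of the aluminium lifting plate, at (-23, -115, 90). Roll 14 mm in diameter, along y -60 to -145, facing -x. The plate juts out of the head away from the column (y -55 to -150, x -23 to 65, heights 85 to 95); free space below down to the bench. Shut fingers slanted about 45 degrees, put under the roll from the front, lift it.
- pawl (a joint): Angle of the pawl, rad: 0 engaged (sprung to here), up to 0.35 lifted clear of the teeth. Above 0.2 it is well clear. While it is held clear the head sinks; let go, it springs back in. Pivot along x at (0, 122, 87), its dark steel beak reaches up to the teeth at height 142.
- pawl_tail (a point): Middle of the upper face of the pawl's tail tab, 34 mm (x) by 40 mm (y), at (0, 197, 92), sticking out to +y from the column. Pressing it down lifts the beak out: 15 mm of travel is 0.2 rad, 26 mm the stop; takes 3 to 7 N.
- drawer (a joint): Drawer travel, m: 0 shut, 0.080 fully open, towards the press's -x. Friction about 1.5 N.
- drawer_handle (a point): Middle of the drawer handle's round bar, at (-104, 0, 45): 10 mm thick, along y -50 to 50, an arm at either end (y +-50) joining it to the drawer front, whose outer face is at x -39 and top at height 58. The gap of 60 mm between bar and front is open from above and down to the bench. Moves with the drawer.
- drawer_well (a point): Middle of the drawer's well, at (0, 0, 25). The well is 66 by 116 mm with its floor at height 17. Moves with the drawer.
- cassette_mid (a point): Centre of the loose white sample cassette, 60 mm (x) by 110 mm (y) by 16 mm, 90 g, lying in the drawer's well.
- reagent: Amber bottle, 66 mm in diameter, 150 mm tall, standing beside the lifting plate, about 260 mm from the middle of the press. Bystander; origin at its underside.
- tipbox: Box of pipette tips, 85 by 125 by 63 mm, behind the press. Bystander; origin at its underside.
- dish: Flat round dish, 90 mm across, 16 mm high, before the pawl's tail. Bystander; origin at its underside.
- marker: Black marker pen, 146 mm long, 16 mm thick, lying on the robot's side of the lifting plate. Bystander; origin at its underside.
- beaker: Glass beaker, 80 mm across, 100 mm tall, to the robot's left. Bystander; origin at its underside.
- jar: Jar, 70 mm in diameter, 100 mm tall, to the robot's left. Bystander; origin at its underside.
- pipette: White pipette, 230 mm long, 28 mm thick, lying to the robot's right. Bystander; origin under its middle.

How it is judged:
By the outcome, as a careful person would: the job done as asked, in the order asked, and still so for the second after the job is handed in, with the robot touching nothing.
It also fails if it takes over 58 s, if anything falls off the work surface, if the arm or the gripper's body presses on something with over 40 N, if the wrist force passes 120 N, or if a joint passes its speed limit or range.

ROBOT

A 6-joint arm with a two-finger parallel gripper is mounted at the origin on the work surface. World frame = base frame: x ahead of the robot, y to its left, z up, the work surface at z = 0. Lengths are in mm, angles in rad, forces in N, time in s.
With the tool pointing down it reaches from about 275 to 1000 mm from the base axis. Payload 8.4 kg.
Tool frame: the origin (TCP) lies on the centre line of the jaws, within the pads' length; the fingertips stand 25 mm ahead of it and the grasp point (between the pads) lies 6 mm ahead of it; z points along the fingers, x is the direction in which the jaws open and shut, and the axes are right-handed (so a half turn about z gives the same grasp; the last joint's range is limited). The gripper opens to 85 mm and grips with 20 to 120 N. Pads are 22 mm wide; open, the fingers measure 114 mm over their backs; the gripper's body (76 mm by 85 mm) begins 54 mm behind the grasp point. The pads swing forward as they close: fully open they stand 13 mm farther back than shut.
Start: joints at [-1.208, 0.353, 1.633, -0, 1.155, -0.002], TCP at [222.975, -583.875, 256.281] pointing down, gripper open.
Joint ranges: [-2.63, 2.63], [-0.92, 2.1], [0.06, 2.66], [-1.3, 4.44], [0, 2.69], [-3.02, 3.02]. Speed limits (rad/s): [2.22, 2.22, 2.79, 3.14, 3.14, 3.14].

INTERFACE

Orientations are given as [roll, pitch, yaw] about the fixed x, y, z axes, in that order (R = Rz(yaw) Ry(pitch) Rx(roll)).
In Python, from rig import r gives the robot as it stands. The module is installed in compiled form; this text tells all that it offers.
- The arm moves only by the tool jog_arm, never from a script. Its argument "deltas" is a list of rows, each an object with "gripper": the gripper command: -1 is fully open, 1 is shut, values between are in proportion; "translation": the shift along the world's x, y, z in units of 10 cm (1.0 is 10 cm), a list of three; "dr": the turn, a rotation vector about the world's x, y, z in units of pi/2 rad (1.0 is pi/2 rad), a list of three. In form: [{"gripper": gripper, "translation": [x, y, z], "dr": [wx, wy, wz]}, ...]. A call has 1 to 12 rows; each row shifts and turns the commanded pose from where the row before left it; what a row does not reach is not made up. A row lasts 1/12 s, in which the tool goes at most 41.7 mm and 7.16 degrees, less where a joint would pass 70% of its speed; a pose out of reach is approached as far as the arm can. A call with a number of a shift or a turn outside -1 to 1 is refused whole. A call with a gripper value outside its range is refused whole. The fingers move at their own pace and stop on an object; "squeeze" is the grip in N (left out, the last holds). Time passes only in rows, so rows that do not move let the fingers close. It gives the time, the measured TCP pose, the force and the opening at its end, in the units of the state.
- r.sense(): the state, without advancing time (a new reading comes with each control period).
- r.grab_frame(name): name is "side" or "top"; returns the picture (420x560x3 uint8, blue, green, red); there is no depth.
- r.calibration(name): a dict with "mtx" (3x3 intrinsics, pixels), "world_from_camera" (4x4, takes a point from camera to world coordinates). Camera axes: x right, y down, z forward; pixel columns grow to the right and rows downward; lengths in mm; the calibration is good to about 2 mm. A picture is of the moment at which its call begins. calibration takes no time and is no camera call.
- r.sign_off(): hands the job in, once; it reports no verdict.
The state is a dict: "clock": time; "qpos": joint angles; "qvel": joint speeds; "joint_efforts": joint torques, N m; "eef_pos": TCP position; "tcp_rot": TCP orientation; "contact_force": force on the tool from outside, world axes, zero at the start; "wrist_torque": the same for the moment, N m; "opening": opening from 0.0 (shut) to 1.0 (fully open).
Only numpy, scipy, OpenCV 4.12 (cv2) and the standard library are available. Lean on these libraries where they do the work, as an engineer would, in place of code of your own. Each camera call takes 0.05 s, during which the arm holds its last target. There are 200 camera calls.

## Working session

There is one attempt and no reset: what is moved stays moved. The work goes in short steps, Python scripts to look and compute and a tool call to move; the robot and the scene stay as the last step left them, time stands still between calls to the robot, and variables do not carry over. Pictures are saved under pics/ and viewed, about 8 in all and at most 12, crops included, and the job is handed in when it is done.

Besides the shell and the picture viewer there is one more tool, called after ">>>" in YAML: its name, and indented under it one key for each argument. jog_arm: Moves the arm, as the interface text tells. Shifts and turns lie within -1 to 1; 1 stands for 10 cm of shift or pi/2 rad of turn. Its arguments: {"type":"object","properties":{"deltas":{"type":"array"},"squeeze":{"type":"number"}},"required":["deltas"]}

```bash
mkdir -p pics
python3 - <<'E'
from rig import r
import cv2,numpy as np
for n in("side","top"):
    cv2.imwrite(f"pics/{n}0.png",r.grab_frame(n)); c=r.calibration(n); print(n,np.round(c["mtx"],1).tolist(),np.round(c["world_from_camera"],3).tolist())
s=r.sense(); print(s)
E
```

```text
side [[426.7, 0.0, 279.3], [0.0, 426.7, 209.1], [0.0, 0.0, 1.0]] [[-0.541, 0.637, -0.549, 1187.122], [0.841, 0.419, -0.343, 369.056], [0.012, -0.648, -0.762, 1021.389], [0.0, 0.0, 0.0, 1.0]]
top [[401.5, 0.0, 280.6], [0.0, 401.5, 212.6], [0.0, 0.0, 1.0]] [[0.016, -0.98, 0.197, 416.696], [-1.0, -0.015, 0.007, -10.225], [-0.004, -0.197, -0.98, 1170.33], [0.0, 0.0, 0.0, 1.0]]
{'clock': 0.1, 'qpos': array([-1.20840456e+00,  3.53604381e-01,  1.63410136e+00,  2.11525142e-05,
        1.15522082e+00, -2.38927346e-03]), 'qvel': array([-1.05035127e-03, -1.35666482e-03, -1.04244409e-03,  5.16506246e-05,
        1.48039936e-03, -1.07324013e-03]), 'joint_efforts': array([-5.17800909e-04, -6.06357765e+01, -3.42821574e+01, -3.54150484e-05,
        4.00528588e-03,  4.62347813e-07]), 'eef_pos': array([ 222.82587308, -583.47173331,  255.60302467]), 'tcp_rot': array([-3.14157013e+00,  1.33385668e-03, -1.20602382e+00]), 'contact_force': array([ 0.00824396, -0.33185988,  0.82503919]), 'wrist_torque': array([-0.0073965 ,  0.01573679, -0.00621037]), 'opening': 1.0000844709084056}
```

View pics/top0.png

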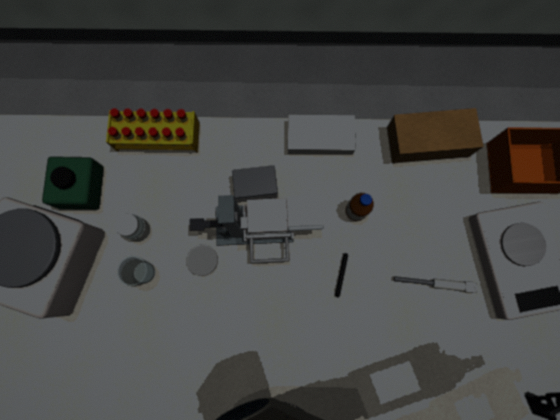

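View pics/side0.png

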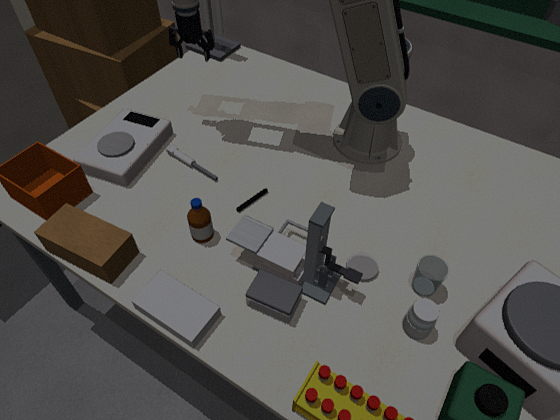

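The top view shows the head at about (268,218), the handle at (270,250), the column at (226,212), the plate at (307,226) and the tail at (197,225). In the side view the column top is at about (321,210). I'll enlarge both.

Run:
```python
import cv2,numpy as np
t=cv2.imread("pics/top0.png")[180:280,180:340]; s=cv2.imread("pics/side0.png")[190:320,215:395]
t=cv2.resize(t,(640,400),interpolation=cv2.INTER_CUBIC);cv2.imwrite("pics/tc.png",cv2.convertScaleAbs(t,alpha=1.7))
s=cv2.resize(s,(720,520),interpolation=cv2.INTER_CUBIC);cv2.imwrite("pics/sc.png",cv2.convertScaleAbs(s,alpha=1.7))
```

```text
(no output)
```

View pics/tc.png

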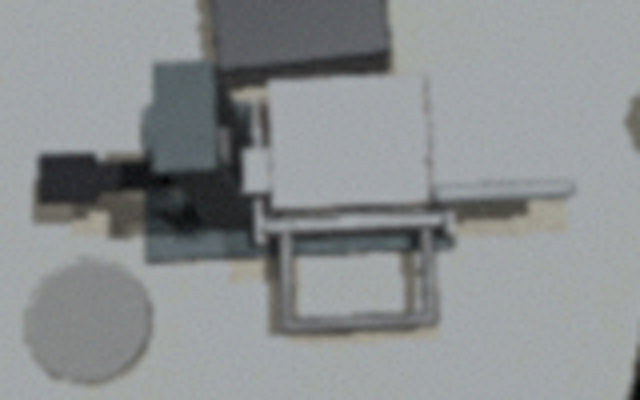

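View pics/sc.png

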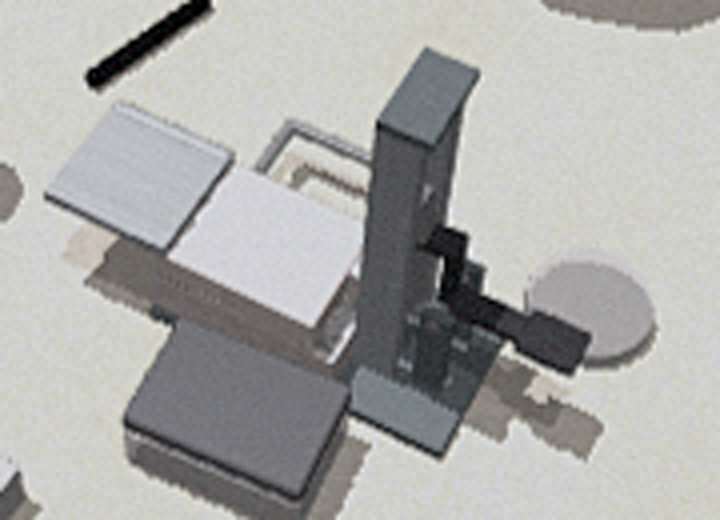

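```bash
cat > h.py <<'E'
from rig import r
import numpy as np,cv2
from scipy.optimize import least_squares
def proj(n,P):
    c=r.calibration(n);W=np.linalg.inv(c["world_from_camera"]);q=c["mtx"]@(W[:3,:3]@np.asarray(P,float).T+W[:3,3:]);return (q[:2]/q[2]).T
def ray(n,uv,z):
    c=r.calibration(n);W=c["world_from_camera"];d=W[:3,:3]@np.linalg.inv(c["mtx"])@[*uv,1];o=W[:3,3];return o+d*(z-o[2])/d[2]
def world(p,P):
    c,s=np.cos(p[2]),np.sin(p[2]);P=np.atleast_2d(P).astype(float);return np.c_[p[0]+c*P[:,0]-s*P[:,1],p[1]+s*P[:,0]+c*P[:,1],P[:,2]]
E
python3 - <<'E'
from h import *
T=[((430,75),(64,-64,86)),((433,203),(-28,-64,86)),((268,207),(-28,56,86)),((573,187),(-23,-147,92)),((153,62),(32,107,272)),((215,62),(32,71,272)),((286,326),(-104,50,45)),((434,322),(-104,-50,45)),((40,155),(17,217,92)),((97,155),(17,177,92))]
S=[((235,168),(-28,-64,86)),((165,252),(64,-64,86)),((310,328),(64,56,86)),((45,198),(65,-150,95)),((120,103),(-25,-150,95)),((427,48),(-32,71,272)),((480,72),(-32,107,272)),((432,137),(32,107,272)),((375,122),(32,71,272)),((592,338),(-17,217,92))]
def f(p):
    o=[]
    for n,L,off in(("top",T,(180,180)),("side",S,(215,190))):
        uv=np.array([a for a,_ in L])/4+off; o.append(proj(n,world(p,[b for _,b in L]))-uv)
    return np.concatenate(o)
s=least_squares(lambda p:f(p).ravel(),[520,0,0],x_scale=[10,10,.1],loss="soft_l1")
p=s.x;print(p);print(np.round(f(p),1).tolist())
for n,P in dict(roll=(-23,-115,90),handle=(-104,0,45),tail=(0,197,92),col=(0,86,272)).items(): print(n,world(p,P).round(1))
print("dish",ray("top",(180+88/4,180+320/4),16),"marker",ray("top",(345,255),16),ray("top",(338,295),16),"reagent",ray("top",(366,200),150))
E
```

```text
[6.09188157e+02 3.24179498e+01 5.91640531e-02]
[[2.4, -1.0], [3.2, -0.2], [0.5, 0.6], [-1.3, 0.3], [-0.4, 0.1], [-0.3, -0.6], [0.1, -0.1], [-1.1, -0.6], [-2.0, -0.4], [-1.6, -1.1], [-2.8, -3.3], [-2.7, -0.5], [1.0, -0.2], [-0.3, -1.8], [-1.0, -0.4], [-0.3, -0.4], [0.4, -0.6], [0.5, 2.0], [0.4, -0.5], [1.6, -0.6]]
roll [[593.  -83.7  90. ]]
handle [[505.4  26.3  45. ]]
tail [[597.5 229.1  92. ]]
col [[604.1 118.3 272. ]]
dish [506.35365329 220.80255494  16.        ] marker [ 527.25900188 -189.0526716    16.        ] [ 414.43954868 -167.65630846   16.        ] reagent [ 658.53930005 -225.16278165  150.        ]
```

Run:
```python
from h import *
T=[((268,207),(-28,56,86)),((573,187),(-23,-147,92)),((153,62),(32,107,272)),((215,62),(32,71,272)),((286,326),(-104,50,45)),((434,322),(-104,-50,45)),((40,155),(17,217,92))]
S=[((310,328),(64,56,86)),((45,198),(65,-150,95)),((120,103),(-25,-150,95)),((427,48),(-32,71,272)),((480,72),(-32,107,272)),((375,122),(32,71,272)),((592,338),(-17,217,92))]
def f(p):
    o=[]
    for n,L,off in(("top",T,(180,180)),("side",S,(215,190))):
        uv=np.array([a for a,_ in L])/4+off; o.append(proj(n,world(p,[b for _,b in L]))-uv)
    return np.concatenate(o)
s=least_squares(lambda p:f(p).ravel(),[520,0,0],x_scale=[10,10,.1],loss="soft_l1")
p=s.x;print(p);print(np.round(f(p),1).tolist());np.save("p.npy",p)
for n,P in dict(roll=(-23,-115,90),handle=(-104,0,45),tail=(0,197,92),col=(0,86,272)).items(): print(n,world(p,P).round(1))
```

```text
[6.09686904e+02 3.18410359e+01 5.75839318e-02]
[[0.7, 0.4], [-1.1, 0.2], [-0.1, -0.2], [0.0, -0.9], [0.3, -0.3], [-0.9, -0.8], [-1.7, -0.7], [0.7, -0.1], [-0.5, -1.8], [-1.2, -0.4], [-0.6, -0.3], [0.1, -0.5], [-0.0, -0.4], [1.2, -0.5]]
roll [[593.3 -84.3  90. ]]
handle [[505.9  25.9  45. ]]
tail [[598.3 228.5  92. ]]
col [[604.7 117.7 272. ]]
```

The pose fits to about 1 px, with the press at (610,32) and yaw 0.058. Next I shut the gripper, swing over and tilt the fingers 45° forward.

>>> jog_arm:
  deltas:
    - {"gripper":1,"translation":[0.14,0.28,-0.03],"dr":[0,0,-0.033]}
    - {"gripper":1,"translation":[0.14,0.28,-0.03],"dr":[0,0,-0.033]}
    - {"gripper":1,"translation":[0.14,0.28,-0.03],"dr":[0,0,-0.033]}
    - {"gripper":1,"translation":[0.14,0.28,-0.03],"dr":[0,0,-0.033]}
    - {"gripper":1,"translation":[0.14,0.28,-0.03],"dr":[0,0,-0.033]}
    - {"gripper":1,"translation":[0.14,0.28,-0.03],"dr":[0,0,-0.033]}
    - {"gripper":1,"translation":[0.14,0.28,-0.03],"dr":[0,0,0]}
    - {"gripper":1,"translation":[0.14,0.28,-0.03],"dr":[0.004,-0.0625,0]}
    - {"gripper":1,"translation":[0.14,0.28,-0.03],"dr":[0.004,-0.0625,0]}
    - {"gripper":1,"translation":[0.14,0.28,-0.03],"dr":[0.004,-0.0625,0]}
    - {"gripper":1,"translation":[0.14,0.28,-0.03],"dr":[0.004,-0.0625,0]}
    - {"gripper":1,"translation":[0.14,0.28,-0.03],"dr":[0.004,-0.0625,0]}
  squeeze: 40

```text
clock: 1.1
eef_pos: [391.2, -247.0, 220.6]
tcp_rot: [-2.646, 0.003, -1.517]
contact_force: [1.2, 1.4, 0.5]
opening: -0.003
```

>>> jog_arm:
  deltas:
    - {"gripper":1,"translation":[0.14,0.28,-0.03],"dr":[0.004,-0.0625,0]}
    - {"gripper":1,"translation":[0.14,0.28,-0.03],"dr":[0.004,-0.0625,0]}
    - {"gripper":1,"translation":[0.14,0.28,-0.03],"dr":[0.004,-0.0625,0]}
    - {"gripper":1,"translation":[0.14,0.28,-0.03],"dr":[0,0,0]}
    - {"gripper":1,"translation":[0.14,0.28,-0.03],"dr":[0,0,0]}
    - {"gripper":1,"translation":[0.14,0.28,-0.03],"dr":[0,0,0]}
    - {"gripper":1,"translation":[0,0,0],"dr":[0,0,0]}
    - {"gripper":1,"translation":[0,0,0],"dr":[0,0,0]}

```text
clock: 1.77
eef_pos: [465.5, -99.9, 205.1]
tcp_rot: [-2.437, 0.013, -1.5]
contact_force: [0.1, -0.8, 0.3]
opening: -0.005
```

>>> jog_arm:
  deltas:
    - {"gripper":1,"translation":[0.1,0.07,-0.21],"dr":[0.003,-0.05,0]}
    - {"gripper":1,"translation":[0.1,0.07,-0.21],"dr":[0,0,0]}
    - {"gripper":1,"translation":[0.1,0.07,-0.21],"dr":[0,0,0]}
    - {"gripper":1,"translation":[0.18,0,-0.18],"dr":[0,0,0]}
    - {"gripper":1,"translation":[0.18,0,-0.18],"dr":[0,0,0]}
    - {"gripper":1,"translation":[0.17,0,-0.18],"dr":[0,0,0]}
    - {"gripper":1,"translation":[0.17,0,-0.18],"dr":[0,0,0]}
    - {"gripper":1,"translation":[0,0,0],"dr":[0,0,0]}
    - {"gripper":1,"translation":[0,0,0],"dr":[0,0,0]}

```text
clock: 2.52
eef_pos: [554.1, -85.6, 94.7]
tcp_rot: [-2.412, 0.027, -1.495]
contact_force: [-0.3, -0.1, -0.8]
opening: 0.002
```

Run:
```python
from h import *
p=np.load("p.npy");s=r.sense();print(s["eef_pos"],s["tcp_rot"],s["contact_force"]);C=world(p,(-23,-110,90))[0]
from scipy.spatial.transform import Rotation as R
M=R.from_euler("xyz",s["tcp_rot"]).as_matrix();print("roll in tool",M.T@(C-s["eef_pos"]))
im=r.grab_frame("side")[150:320,200:400];cv2.imwrite("pics/s1.png",cv2.convertScaleAbs(cv2.resize(im,None,fx=3.5,fy=3.5,interpolation=2),alpha=1.7))
```

```text
[554.0505516  -85.63256974  94.69066818] [-2.41196024  0.02681074 -1.49509299] [-0.31812657 -0.14845242 -0.82379743]
roll in tool [ -3.23713651 -26.16318659  29.80795745]
```

View pics/s1.png

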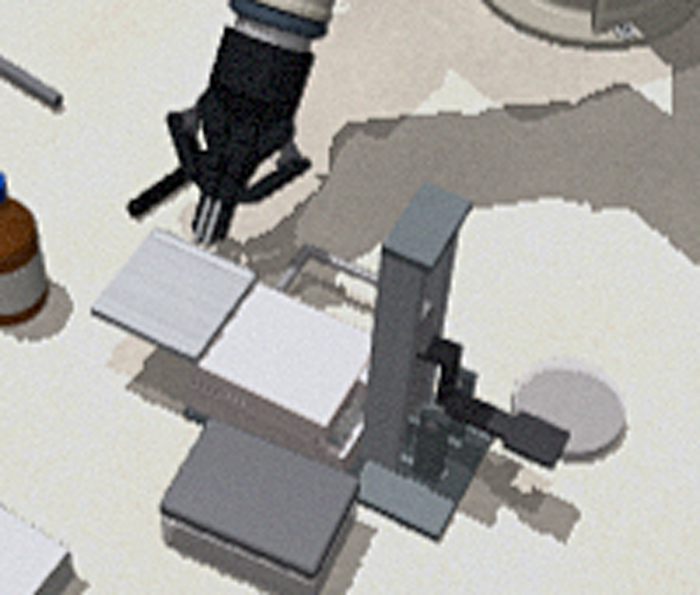

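The side view shows the shut fingertips just in front of the lifting plate's rolled edge, at about (210,235) in the crop, with nothing touched. I'll slide under the roll and start lifting.

>>> jog_arm:
  deltas:
    - {"gripper":1,"translation":[0.05,0,-0.05],"dr":[0,0,0]}
    - {"gripper":1,"translation":[0.06,0,-0.065],"dr":[0,0,0]}
    - {"gripper":1,"translation":[0.06,0,-0.065],"dr":[0,0,0]}
    - {"gripper":1,"translation":[0,0,0],"dr":[0,0,0]}
    - {"gripper":1,"translation":[0,0,0.04],"dr":[0,0,0]}
    - {"gripper":1,"translation":[0,0,0.04],"dr":[0,0,0]}
    - {"gripper":1,"translation":[0,0,0.04],"dr":[0,0,0]}

```text
clock: 3.15
eef_pos: [570.8, -84.2, 89.8]
tcp_rot: [-2.412, 0.026, -1.493]
contact_force: [-1.5, 1.0, -7.8]
opening: 0.003
```

>>> jog_arm:
  deltas:
    - {"gripper":1,"translation":[0,0,0.04],"dr":[0,0,0]}
    - {"gripper":1,"translation":[0,0,0.04],"dr":[0,0,0]}

```text
clock: 3.32
eef_pos: [569.2, -84.3, 96.6]
tcp_rot: [-2.415, 0.026, -1.494]
contact_force: [-3.0, -0.2, -13.3]
opening: 0.002
```

Contact came at z≈89 and the lifting force is 13 N. I continue at 4–5 mm per row.

>>> jog_arm:
  deltas:
    - {"gripper":1,"translation":[0,0,0.045],"dr":[0,0,0]}
    - {"gripper":1,"translation":[0,0,0.045],"dr":[0,0,0]}
    - {"gripper":1,"translation":[0,0,0.045],"dr":[0,0,0]}
    - {"gripper":1,"translation":[0,0,0.045],"dr":[0,0,0]}
    - {"gripper":1,"translation":[0,0,0.045],"dr":[0,0,0]}
    - {"gripper":1,"translation":[0,0,0.045],"dr":[0,0,0]}
    - {"gripper":1,"translation":[0,0,0.045],"dr":[0,0,0]}
    - {"gripper":1,"translation":[0,0,0.045],"dr":[0,0,0]}
    - {"gripper":1,"translation":[0,0,0.045],"dr":[0,0,0]}
    - {"gripper":1,"translation":[0,0,0.045],"dr":[0,0,0]}

```text
clock: 4.15
eef_pos: [569.4, -84.2, 141.7]
tcp_rot: [-2.414, 0.026, -1.494]
contact_force: [-7.2, -0.2, -12.3]
opening: 0.0
```

Run:
```python
from h import *
s=r.sense();print(s["eef_pos"],s["tcp_rot"],s["contact_force"])
im=r.grab_frame("side")[150:320,200:400];cv2.imwrite("pics/s2.png",cv2.convertScaleAbs(cv2.resize(im,None,fx=3.5,fy=3.5,interpolation=2),alpha=1.7))
```

```text
[569.36693712 -84.2281819  141.74763449] [-2.41396867  0.02594403 -1.49380212] [ -7.17435936  -0.21520905 -12.31255123]
```

View pics/s2.png

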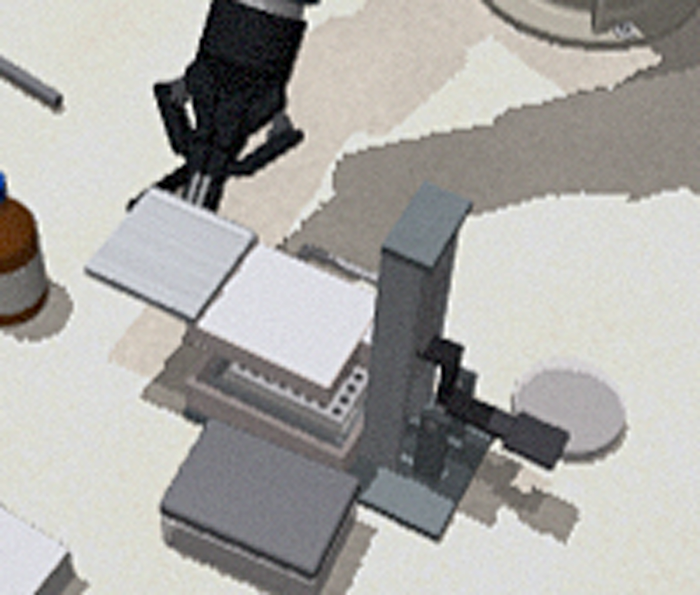

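The head is up by roughly 50 mm and the cassette is visible under it, with the fingers still under the roll at (195,185). I'll raise another ~20 mm and then measure.

>>> jog_arm:
  deltas:
    - {"gripper":1,"translation":[0,0,0.045],"dr":[0,0,0]}
    - {"gripper":1,"translation":[0,0,0.045],"dr":[0,0,0]}
    - {"gripper":1,"translation":[0,0,0.045],"dr":[0,0,0]}
    - {"gripper":1,"translation":[0,0,0.045],"dr":[0,0,0]}
    - {"gripper":1,"translation":[0,0,0.02],"dr":[0,0,0]}
    - {"gripper":1,"translation":[0,0,0],"dr":[0,0,0]}

```text
clock: 4.7
eef_pos: [569.4, -84.2, 162.0]
tcp_rot: [-2.413, 0.026, -1.494]
contact_force: [-11.0, -1.4, -7.6]
opening: 0.004
```

Run:
```python
from h import *
p=np.load("p.npy");s=r.sense();print(s["eef_pos"],s["contact_force"])
for h in(0,48,52,56,64,72):print(h,proj("side",world(p,(64,56,86+h))))
```

```text
[569.43643982 -84.20794798 162.04534567] [-10.96442628  -1.35946699  -7.58514946]
0 [[293.18584423 271.88628784]]
48 [[293.89176637 261.49040125]]
52 [[293.95280812 260.59145921]]
56 [[294.01420448 259.68729494]]
64 [[294.13807346 257.86311657]]
72 [[294.26339856 256.01749458]]
```

The image puts the head at 51 mm before the last raise, so it's about 71 mm now. I'll lower it gently onto the 64 mm catch.

>>> jog_arm:
  deltas:
    - {"gripper":1,"translation":[0,0,-0.03],"dr":[0,0,0]}
    - {"gripper":1,"translation":[0,0,-0.03],"dr":[0,0,0]}
    - {"gripper":1,"translation":[0,0,-0.03],"dr":[0,0,0]}
    - {"gripper":1,"translation":[0,0,-0.04],"dr":[0,0,0]}
    - {"gripper":1,"translation":[0,0,-0.04],"dr":[0,0,0]}
    - {"gripper":1,"translation":[0,0,0],"dr":[0,0,0]}
    - {"gripper":1,"translation":[0,0,0],"dr":[0,0,0]}

```text
clock: 5.28
eef_pos: [572.9, -84.2, 147.4]
tcp_rot: [-2.406, 0.026, -1.493]
contact_force: [0.8, 0.1, -0.5]
opening: 0.003
```

The load is gone and the head holds itself. I retreat and bring the tool upright over the handle gap.

>>> jog_arm:
  deltas:
    - {"gripper":1,"translation":[-0.2,0,-0.03],"dr":[0,0,0]}
    - {"gripper":1,"translation":[-0.4,0,0],"dr":[0,0,0]}
    - {"gripper":1,"translation":[-0.4,0.05,0.1],"dr":[-0.005,0.065,0.002]}
    - {"gripper":1,"translation":[0,0.15,0.1],"dr":[-0.005,0.068,0.002]}
    - {"gripper":1,"translation":[0,0.2,0.1],"dr":[-0.005,0.068,0.002]}
    - {"gripper":1,"translation":[0,0.2,0],"dr":[-0.005,0.068,0.002]}
    - {"gripper":1,"translation":[0,0.2,0],"dr":[-0.005,0.068,0.002]}
    - {"gripper":1,"translation":[0.2,0.2,0],"dr":[-0.005,0.068,0.002]}
    - {"gripper":1,"translation":[0.2,0.1,0],"dr":[-0.005,0.068,0.002]}
    - {"gripper":1,"translation":[0,0,0],"dr":[0,0,0]}
    - {"gripper":1,"translation":[0,0,0],"dr":[0,0,0]}

```text
clock: 6.2
eef_pos: [509.4, -27.5, 148.3]
tcp_rot: [-2.621, 0.111, -1.445]
contact_force: [-0.3, 0.2, 0.0]
opening: 0.001
```

Run:
```python
from h import *
p=np.load("p.npy");s=r.sense();print(s["eef_pos"],s["tcp_rot"],s["contact_force"],s["qpos"]);print("target",world(p,(-78,0,47)))
im=r.grab_frame("side")[150:320,200:400];cv2.imwrite("pics/s3.png",cv2.convertScaleAbs(cv2.resize(im,None,fx=3.5,fy=3.5,interpolation=2),alpha=1.7))
```

```text
[509.41716543 -27.52387325 148.31719459] [-2.62133404  0.11142625 -1.44502369] [-0.34019695  0.15582684  0.04666237] [-0.21878184  0.19843524  2.292252    0.9729524   0.3183667   0.36982747]
target [[531.81618863  27.35197106  47.        ]]
```

View pics/s3.png

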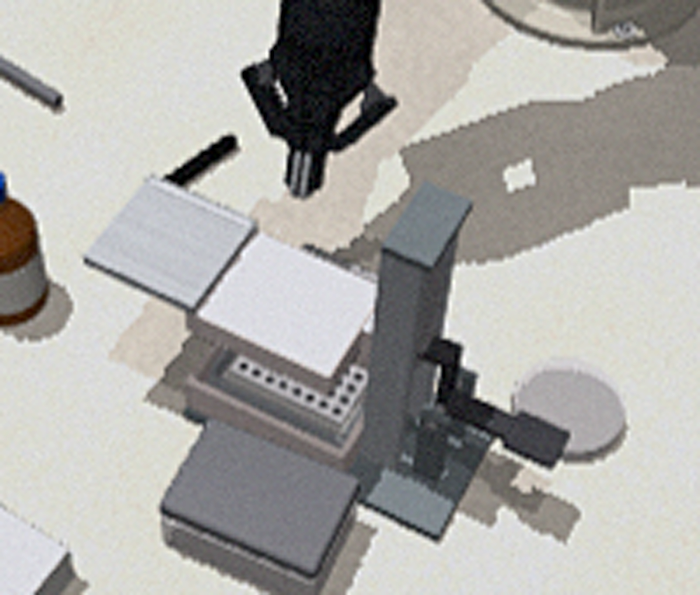

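The head is held at about 64–67 mm with the arm clear; the arm lags near a wrist singularity. I'll compute the remaining turn and finish it.

```bash
cat >> h.py <<'E'
from scipy.spatial.transform import Rotation as R
def togo(P):
    p=np.load("p.npy");s=r.sense();T=world(p,P)[0]
    d=(R.from_euler("xyz",[np.pi,0,p[2]-np.pi/2])*R.from_euler("xyz",s["tcp_rot"]).inv()).as_rotvec()/(np.pi/2)
    print("dT",((T-s["eef_pos"])/100).round(3),"dr",d.round(3),"F",s["contact_force"].round(1),s["qpos"].round(2))
E
python3 -c "
from h import *
togo((-78,0,47))"
```

```text
dT [ 0.233  0.549 -1.008] dr [-0.1    0.323 -0.023] F [-0.  -1.  -0.1] [-0.22  0.2   2.29  0.97  0.32  0.37]
```

>>> jog_arm:
  deltas:
    - {"gripper":1,"translation":[0,0.07,0.03],"dr":[-0.011,0.036,-0.003]}
    - {"gripper":1,"translation":[0,0.07,0.03],"dr":[-0.011,0.036,-0.003]}
    - {"gripper":1,"translation":[0,0.07,0],"dr":[-0.011,0.036,-0.003]}
    - {"gripper":1,"translation":[0,0.07,0],"dr":[-0.011,0.036,-0.003]}
    - {"gripper":1,"translation":[0,0.07,0],"dr":[-0.011,0.036,-0.003]}
    - {"gripper":1,"translation":[0,0.07,0],"dr":[-0.011,0.036,-0.003]}
    - {"gripper":1,"translation":[0,0.07,0],"dr":[-0.011,0.036,-0.003]}
    - {"gripper":1,"translation":[0,0.07,0],"dr":[-0.011,0.036,-0.003]}
    - {"gripper":1,"translation":[0,0,0],"dr":[-0.011,0.036,-0.003]}
    - {"gripper":1,"translation":[0,0,0],"dr":[0,0,0]}

```text
clock: 7.08
eef_pos: [508.9, 25.5, 150.7]
tcp_rot: [-3.093, 0.025, -1.512]
contact_force: [0.4, -0.2, 0.4]
opening: 0.0
```

```bash
python3 -c "
from h import *
togo((-78,0,47))"
```

```text
dT [ 0.229  0.019 -1.037] dr [-0.018  0.03  -0.   ] F [ 0.4 -0.2  0.4] [0.03 0.29 2.   0.04 0.8  1.52]
```

>>> jog_arm:
  deltas:
    - {"gripper":1,"translation":[0.12,0.01,0],"dr":[-0.009,0.015,0]}
    - {"gripper":1,"translation":[0.12,0.01,0],"dr":[-0.009,0.015,0]}
    - {"gripper":1,"translation":[0,0,-0.2],"dr":[0,0,0]}
    - {"gripper":1,"translation":[0,0,-0.25],"dr":[0,0,0]}
    - {"gripper":1,"translation":[0,0,-0.25],"dr":[0,0,0]}
    - {"gripper":1,"translation":[0,0,-0.2],"dr":[0,0,0]}
    - {"gripper":1,"translation":[0,0,-0.15],"dr":[0,0,0]}
    - {"gripper":1,"translation":[0,0,0],"dr":[0,0,0]}

```text
clock: 7.75
eef_pos: [529.0, 26.1, 42.7]
tcp_rot: [3.139, -0.001, -1.515]
contact_force: [-0.7, 0.0, 0.2]
opening: 0.001
```

```bash
python3 -c "
from h import *
togo((-78,0,47))"
```

```text
dT [0.029 0.012 0.043] dr [ 0.001 -0.002  0.001] F [-0.7  0.   0.2] [ 0.05  0.51  1.98 -0.    0.65  1.56]
```

The fingers are in the gap with no contact. I pull the drawer.

>>> jog_arm:
  deltas:
    - {"gripper":1,"translation":[-0.04,-0.002,0],"dr":[0,0,0]}
    - {"gripper":1,"translation":[-0.06,-0.003,0],"dr":[0,0,0]}
    - {"gripper":1,"translation":[-0.08,-0.005,0],"dr":[0,0,0]}
    - {"gripper":1,"translation":[-0.08,-0.005,0],"dr":[0,0,0]}
    - {"gripper":1,"translation":[-0.08,-0.005,0],"dr":[0,0,0]}
    - {"gripper":1,"translation":[-0.08,-0.005,0],"dr":[0,0,0]}
    - {"gripper":1,"translation":[-0.08,-0.005,0],"dr":[0,0,0]}
    - {"gripper":1,"translation":[-0.08,-0.005,0],"dr":[0,0,0]}
    - {"gripper":1,"translation":[-0.08,-0.005,0],"dr":[0,0,0]}
    - {"gripper":1,"translation":[-0.08,-0.005,0],"dr":[0,0,0]}

```text
clock: 8.58
eef_pos: [457.4, 21.8, 45.6]
tcp_rot: [-3.14, -0.003, -1.515]
contact_force: [2.1, 0.8, 1.7]
opening: -0.004
```

>>> jog_arm:
  deltas:
    - {"gripper":1,"translation":[-0.04,-0.002,0],"dr":[0,0,0]}
    - {"gripper":1,"translation":[-0.04,-0.002,0],"dr":[0,0,0]}

```text
clock: 8.75
eef_pos: [449.3, 21.3, 45.5]
tcp_rot: [-3.141, -0.003, -1.515]
contact_force: [1.4, 0.8, -0.7]
opening: -0.004
```

>>> jog_arm:
  deltas:
    - {"gripper":1,"translation":[-0.03,-0.002,0],"dr":[0,0,0]}
    - {"gripper":1,"translation":[-0.03,-0.002,0],"dr":[0,0,0]}
    - {"gripper":1,"translation":[-0.02,-0.001,0],"dr":[0,0,0]}

```text
clock: 9.0
eef_pos: [441.8, 20.8, 45.5]
tcp_rot: [-3.14, -0.003, -1.515]
contact_force: [2.1, -1.2, -0.8]
opening: 0.003
```

>>> jog_arm:
  deltas:
    - {"gripper":1,"translation":[-0.03,-0.002,0],"dr":[0,0,0]}
    - {"gripper":1,"translation":[-0.02,-0.001,0],"dr":[0,0,0]}

```text
clock: 9.17
eef_pos: [441.5, 20.8, 46.2]
tcp_rot: [-3.131, -0.003, -1.515]
contact_force: [17.4, 1.0, -13.4]
opening: -0.006
```

The stop is reached at 17 N. I back off, rise, then go to above the tail.

>>> jog_arm:
  deltas:
    - {"gripper":1,"translation":[0.07,0,0],"dr":[0,0,0]}
    - {"gripper":1,"translation":[0.07,0,0],"dr":[0,0,0]}
    - {"gripper":1,"translation":[0,0,0.2],"dr":[0,0,0]}
    - {"gripper":1,"translation":[0,0,0.35],"dr":[0,0,0]}
    - {"gripper":1,"translation":[0,0,0.35],"dr":[0,0,0]}
    - {"gripper":1,"translation":[0,0.2,0.3],"dr":[0,0,0]}
    - {"gripper":1,"translation":[0,0.35,0],"dr":[0,0,0]}
    - {"gripper":1,"translation":[0,0.35,0],"dr":[0,0,0]}
    - {"gripper":1,"translation":[0,0.35,0],"dr":[0,0,0]}
    - {"gripper":1,"translation":[0,0.35,0],"dr":[0,0,0]}
    - {"gripper":1,"translation":[0,0.35,0],"dr":[0,0,0]}
    - {"gripper":1,"translation":[0,0,0],"dr":[0,0,0]}

```text
clock: 10.17
eef_pos: [451.4, 220.5, 165.8]
tcp_rot: [-3.139, -0.001, -1.512]
contact_force: [0.4, -0.9, 0.5]
opening: -0.004
```

Run:
```python
from h import *
togo((0,203,140));print(r.sense()["eef_pos"])
for n,sl in(("top",np.s_[160:290,170:345]),("side",np.s_[150:320,200:400])):
    cv2.imwrite(f"pics/{n}4.png",cv2.convertScaleAbs(cv2.resize(r.grab_frame(n)[sl],None,fx=3.5,fy=3.5,interpolation=2),alpha=1.7))
```

```text
dT [ 1.466  0.14  -0.258] dr [ 0.001  0.001 -0.001] F [ 0.4 -0.9  0.5] [ 0.45  0.28  1.98 -0.    0.89  1.97]
[451.4208175  220.51767068 165.77467003]
```

View pics/top4.png

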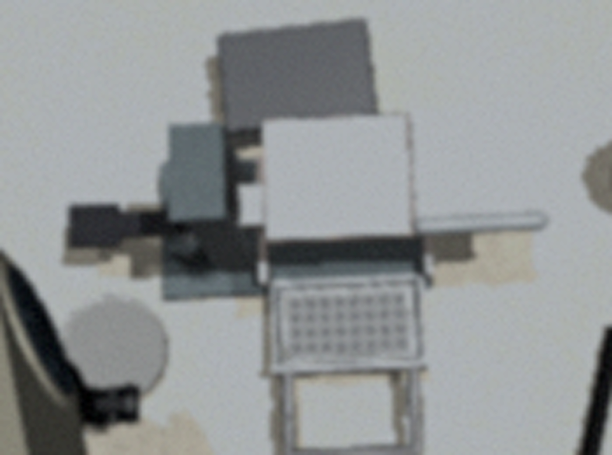

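The drawer is open with the cassette lying in it, at (350,325) in the crop. The head is still up and the dish and tipbox haven't moved. I go to the tail and press.

>>> jog_arm:
  deltas:
    - {"gripper":1,"translation":[0.3,0.03,0],"dr":[0,0,0]}
    - {"gripper":1,"translation":[0.35,0.03,0],"dr":[0,0,0]}
    - {"gripper":1,"translation":[0.35,0.04,0],"dr":[0,0,0]}
    - {"gripper":1,"translation":[0.3,0.04,0],"dr":[0,0,0]}
    - {"gripper":1,"translation":[0.2,0,0],"dr":[0,0,0]}
    - {"gripper":1,"translation":[0,0,0],"dr":[0,0,0]}
    - {"gripper":1,"translation":[0,0,-0.1],"dr":[0,0,0]}
    - {"gripper":1,"translation":[0,0,-0.12],"dr":[0,0,0]}
    - {"gripper":1,"translation":[0,0,0],"dr":[0,0,0]}

```text
clock: 11.02
eef_pos: [598.2, 228.1, 140.2]
tcp_rot: [3.138, -0.005, -1.515]
contact_force: [-0.5, 0.2, -0.4]
opening: 0.002
```

Run:
```python
from h import *
togo((0,203,117))
print(ray("top",(197.7,224.6),92),r.sense()["eef_pos"])
```

```text
dT [-0.002  0.064 -0.232] dr [ 0.003 -0.002  0.001] F [-0.5  0.2 -0.4] [ 0.36  0.5   1.69 -0.    0.96  1.88]
[596.30743822 222.60380267  92.        ] [598.22073891 228.07352784 140.20125352]
```

>>> jog_arm:
  deltas:
    - {"gripper":1,"translation":[0,0,-0.08],"dr":[0,0,0]}
    - {"gripper":1,"translation":[0,0,-0.08],"dr":[0,0,0]}
    - {"gripper":1,"translation":[0,0,-0.06],"dr":[0,0,0]}
    - {"gripper":1,"translation":[0,0,-0.05],"dr":[0,0,0]}
    - {"gripper":1,"translation":[0,0,-0.05],"dr":[0,0,0]}
    - {"gripper":1,"translation":[0,0,-0.05],"dr":[0,0,0]}
    - {"gripper":1,"translation":[0,0,-0.05],"dr":[0,0,0]}
    - {"gripper":1,"translation":[0,0,0],"dr":[0,0,0]}

```text
clock: 11.68
eef_pos: [601.0, 229.5, 100.7]
tcp_rot: [-3.14, -0.004, -1.515]
contact_force: [0.2, -0.9, 1.9]
opening: -0.001
```

>>> jog_arm:
  deltas:
    - {"gripper":1,"translation":[0,0,-0.03],"dr":[0,0,0]}
    - {"gripper":1,"translation":[0,0,-0.03],"dr":[0,0,0]}
    - {"gripper":1,"translation":[0,0,0],"dr":[0,0,0]}

```text
clock: 11.93
eef_pos: [601.4, 229.6, 95.3]
tcp_rot: [-3.139, -0.003, -1.515]
contact_force: [0.7, -1.3, 3.5]
opening: -0.001
```

Run:
```python
from h import *
togo((0,197,95))
cv2.imwrite("pics/s5.png",cv2.convertScaleAbs(cv2.resize(r.grab_frame("side")[150:320,200:400],None,fx=3.5,fy=3.5,interpolation=2),alpha=1.7))
```

```text
dT [-0.031 -0.01  -0.003] dr [0.002 0.001 0.001] F [ 0.7 -1.3  3.5] [ 0.36  0.56  1.71 -0.    0.87  1.88]
```

View pics/s5.png

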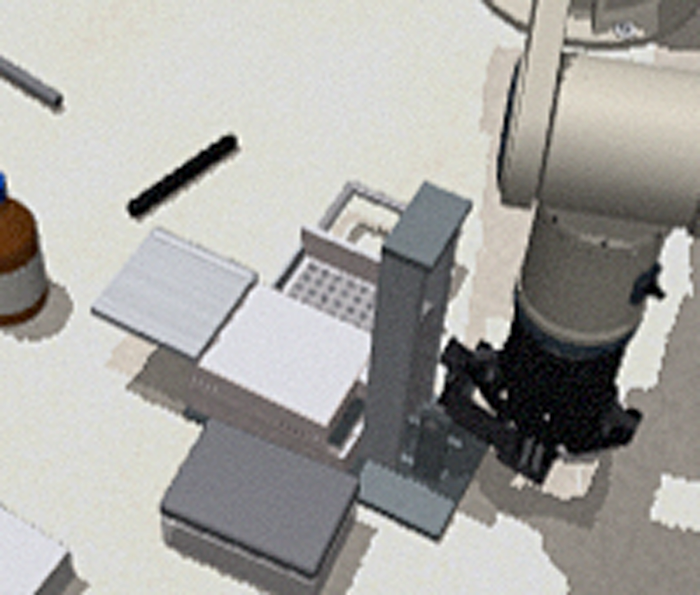

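The head is down, with its near corner at (333,428) in the crop, the same as at the start; the drawer is open. I hold a moment more, then rise and clear.

>>> jog_arm:
  deltas:
    - {"gripper":1,"translation":[0,0,0],"dr":[0,0,0]}
    - {"gripper":1,"translation":[0,0,0],"dr":[0,0,0]}
    - {"gripper":1,"translation":[0,0,0],"dr":[0,0,0]}
    - {"gripper":1,"translation":[0,0,0],"dr":[0,0,0]}
    - {"gripper":1,"translation":[0,0,0],"dr":[0,0,0]}
    - {"gripper":1,"translation":[0,0,0.04],"dr":[0,0,0]}
    - {"gripper":1,"translation":[0,0,0.06],"dr":[0,0,0]}
    - {"gripper":1,"translation":[0,0,0.08],"dr":[0,0,0]}
    - {"gripper":1,"translation":[0,0,0.2],"dr":[0,0,0]}
    - {"gripper":1,"translation":[0,0,0.3],"dr":[0,0,0]}
    - {"gripper":1,"translation":[0,0,0.3],"dr":[0,0,0]}
    - {"gripper":1,"translation":[0,0,0],"dr":[0,0,0]}

```text
clock: 12.98
eef_pos: [603.6, 230.4, 200.0]
tcp_rot: [-3.133, -0.001, -1.515]
contact_force: [0.4, 0.6, 0.5]
opening: -0.002
```

>>> jog_arm:
  deltas:
    - {"gripper":1,"translation":[-0.2,0.1,0.1],"dr":[0,0,0]}
    - {"gripper":1,"translation":[-0.35,0.1,0],"dr":[0,0,0]}
    - {"gripper":1,"translation":[-0.35,0.1,0],"dr":[0,0,0]}
    - {"gripper":1,"translation":[-0.3,0.1,0],"dr":[0,0,0]}
    - {"gripper":1,"translation":[0,0,0],"dr":[0,0,0]}
    - {"gripper":1,"translation":[0,0,0],"dr":[0,0,0]}

```text
clock: 13.48
eef_pos: [479.6, 269.7, 203.9]
tcp_rot: [-3.141, -0.004, -1.513]
contact_force: [0.1, 0.2, 0.2]
opening: -0.001
```

Run:
```python
from h import *
togo((0,197,95))
a=r.grab_frame("top")[170:285,175:350];b=r.grab_frame("side")[170:320,220:395]
f=lambda x:cv2.resize(x,(390,290),interpolation=2)
cv2.imwrite("pics/e.png",cv2.convertScaleAbs(np.hstack([f(a),f(b)]),alpha=1.7))
```

```text
dT [ 1.187 -0.412 -1.089] dr [ 0.002  0.001 -0.   ] F [0.1 0.2 0.2] [ 0.51  0.3   1.84 -0.    1.    2.03]
```

View pics/e.png

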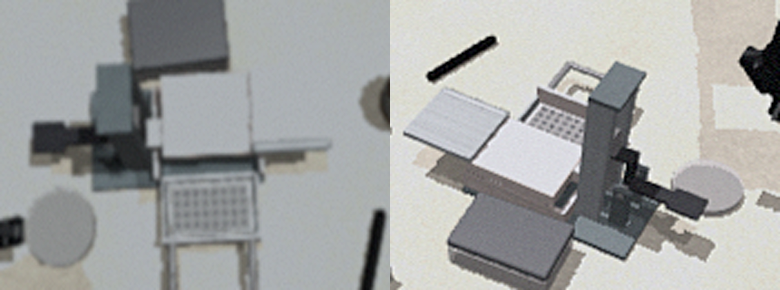

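The head is down, the drawer is open with the cassette in it, the pawl is back in, the visible bystanders are in place and the arm is clear.

```bash
python3 -c "
from rig import r
print(r.sign_off())"
```

```text
the job is handed in; nothing more can be done
None
```

The job is done and handed in at about 13.6 s of the 58 s allowed.

- **Head raised:** I lifted it by the rolled edge to about 71 mm and let it settle back on the 64 mm catch. It then held with no force on the tool. The picture after that read nearer 67 mm than 64, which is within my measuring error.
- **Drawer opened:** I hooked the handle and pulled about 80 mm, until the force rose to 17 N at the stop.
- **Head let down:** I pressed the pawl's tail until the head was at the bottom, then let go. The press force was 3.5 N.

The last pictures show the head at the bottom, the drawer open with the cassette lying in it and the pawl sprung back. The marker, dish and tipbox are where they were, and the arm is touching nothing. No check failed. The beaker, jar and pipette were outside the last crops and the bottle showed only in part, so I did not check those four again at the end; the arm stayed well away from them.

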